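# Seat a bulb cup and bring it a bulb with the tongs

### The job

In the greenhouse, first push the loose black bulb cup fully down into the one empty recess of the white forcing tray, the right way up, so that its top is flush with the tray. Then take the spring tongs, close their jaws on the purple-skinned bulb (hyacinth bulbs make the skin itch, so touch it with nothing but the tongs), lift it out of the blue grading tray and bring it over the cup you have just seated, nose up and a few centimetres above it. Finish while still holding the bulb there in the tongs; leave the other bulbs and everything else on the bench as they are.

Things in the scene. Friction and masses are not known exactly. Their poses are not given: they have to be found in the camera images.
- cup: loose black plastic bulb cup: a square block 50 x 50 mm, 44 mm tall, about 50 g, with a round dish (36 mm across, 7 mm deep) in its top and a foot that tapers to 45 mm over the lowest 8 mm; stands upright on the bench at the start. Origin at the centre of its underside, z up, x and y along its sides. Square, so any of four quarter turns fits
- tray: white forcing tray fixed to the bench, 204 mm (its x) by 140 mm (its y), 54 mm tall, with two rows of three square recesses at 64 mm spacing; five already hold seated cups like the loose one, flush with the tray top, one is empty. Two cups of the left (+y) row hold sprouting bulbs that reach 150 mm above the bench. Origin at the centre of its underside, axes along its sides
- recess (a point): middle of the mouth of the empty recess, at the height of the tray's top (54 mm above the bench). The recess is 53 mm square with sides along the tray's x and y, 44 mm deep with a flat floor, and has a 3 mm bevel round its mouth. Two small sprung grey clips, 10 to 20 mm below the mouth in its -x and +x walls, stand 2 mm proud: they rub on the cup and hold it up by friction, so it does not drop in by itself but must be pushed home (this takes about 4 N)
- tongs: loose steel spring tongs with green grip sleeves, 100 g, lying on edge on the bench so that they open and close level; 224 mm long, 26 mm tall. Origin on the underside in the middle between the two arms, at the spring bow's end (the bow itself reaches 16 mm back); x points along the tongs to the jaws, y to the left arm, z up. A spring holds the arms open; squeezing the sleeves together closes the jaws evenly
- tongs_grip (a point): middle between the two grip sleeves, 85 mm ahead of the tongs' origin, at mid height (13 mm above their underside). The sleeves are 80 mm long (45 to 125 mm from the origin), 24 mm tall and measure 50 mm over their outsides when open. Squeezing them takes about 4 N at first, 6 N when the jaws are on a bulb (38 mm over the sleeves) and 9 N when the jaws meet (22 mm over the sleeves)
- tongs_jaws (a point): middle between the two jaws, 190 mm ahead of the tongs' origin, at mid height (13 mm above their underside). The jaws are flat plates 40 mm long (168 to 208 mm from the origin) and 26 mm tall; their gap here is 68 mm and they measure 76 mm over their outsides when open. The gap shrinks by about 2.2 mm for each 1 mm that the sleeves are squeezed together
- tong_left: left (+y) arm of the tongs with its jaw. Origin at its hinge, 10 mm left of the tongs' origin; it turns about z by 0.165 rad between open and jaws shut
- tong_right: right (-y) arm of the tongs with its jaw. Origin at its hinge, 10 mm right of the tongs' origin; it turns about z by 0.165 rad between open and jaws shut
- grading_tray: flat blue grading tray fixed to the bench, 120 mm (its x) by 250 mm (its y); floor 4 mm above the bench, rim 8 mm above the bench. Three bulbs stand on it in a row along its y, 78 mm apart. Origin at the centre of its underside
- bulb_purple: the purple-skinned bulb to take: round, 40 mm across at its widest 24 mm above its base, 52 mm tall, about 60 g, standing on its flat base with its pale nose up. Origin at the centre of its base, z towards the nose
- bulb_cream: cream-coloured bulb of the same size, to be left standing. Origin at the centre of its base
- bulb_copper: copper-brown bulb of the same size, to be left standing. Origin at the centre of its base
- water_bottle: clear bottle with a blue cap, 60 mm across, 190 mm tall, at the back; leave it. Origin at the centre of its base
- nursery_pot: empty terracotta-coloured plant pot, 90 mm across, 80 mm tall; leave it. Origin at the centre of its base
- label_box: green box of white plant labels, 90 x 75 mm, 95 mm tall with the labels; leave it. Origin at the centre of its base
- dibber: wooden-handled steel dibber lying down, 181 mm long, 26 mm thick; leave it. Origin at the inner end of its handle on the bench, x along it to the point
- phone: black phone lying flat, 72 x 148 mm, 9 mm thick; leave it. Origin at the centre of its underside

How it is judged:
By the outcome, as a careful person would: the job done as asked, in the order asked, and still so for the second after the job is handed in, while the arm keeps its last pose, push and grip.
It also fails if it takes over 64 s, if anything falls off the work surface, if the arm or the gripper's body presses on something with over 40 N, if the wrist force passes 120 N, or if a joint passes its speed limit or range.

### The arm

A 7-joint arm with a two-finger parallel gripper is mounted at the origin on the work surface. World frame = base frame: x ahead of the robot, y to its left, z up, the work surface at z = 0. Lengths are in m, angles in rad, forces in N, time in s.
With the tool pointing down it reaches from about 0.425 to 0.875 m from the base axis. Payload 9.9 kg.
Tool frame: the origin (TCP) lies at the very end of the fingers, on their centre line; the grasp point (between the pads) lies 19 mm behind it; z points along the fingers, x is the direction in which the jaws open and shut, and the axes are right-handed (so a half turn about z gives the same grasp; the last joint's range is limited). The gripper opens to 85 mm and grips with 20 to 120 N. Pads are 22 mm wide; open, the fingers measure 114 mm over their backs; the gripper's body (76 mm by 85 mm) begins 54 mm behind the grasp point. The pads swing forward as they close: fully open they stand 13 mm farther back than shut.
Start: joints at [1.255, 0.576, 0.025, 1.437, -0.015, 1.129, -0.057], TCP at [0.155, -0.657, 0.231] pointing down, gripper open.
Joint ranges: [-2.76, 2.76], [-0.34, 2.15], [-1.52, 1.57], [0.19, 2.46], [-1.09, 4.23], [0.17, 1.99], [-2.82, 2.82]. Speed limits (rad/s): [2.22, 2.22, 3.01, 3.01, 3.14, 3.14, 3.14].

### API

Orientations are given as a unit quaternion [w, x, y, z].
In Python, from cell import robot, get_image, workorder, finder gives the robot as it stands. The module is installed in compiled form; this text tells all that it offers.
- The arm moves only by the tool servo_tool, never from a script. Its argument "moves" is a list of rows, each an object with "gripper": the opening, from 0 (shut) to 1 (fully open); "translation": the shift along the world's x, y, z in cm, a list of three; "rotation": the turn, a rotation vector about the world's x, y, z in rad, a list of three. A call has 1 to 10 rows; each row is the pose to reach, as a shift and turn from the pose measured when the call began; what a row does not reach only later rows make up. A row lasts 1/8 s, in which the tool goes at most 62.5 mm and 10.7 degrees, less where a joint would pass 70% of its speed; a pose out of reach is approached as far as the arm can. A call with a gripper value outside its range is refused whole. The fingers move at their own pace and stop on an object; the grip force is fixed at half the most. Time passes only in rows, so rows that repeat a pose let the fingers close. It gives the time, the measured TCP pose, the force and the opening at its end, in the units of the state.
- robot.state(): the state, without advancing time (a new reading comes with each control period).
- get_image(name): name is "scene" or "top" or "wrist"; returns a dict with "img" (480x640x3 uint8, blue, green, red), "fx", "fy", "cx", "cy" (pixels), "D" ([k1, k2, p1, p2, k3] as OpenCV has them; the pictures are not rectified), "rvec" (rotation vector, rad) and "tvec" (3), from world to camera coordinates, as OpenCV has them; the wrist camera has in their place "T_tool_cam" (4x4, takes a point from camera to tool coordinates, whose origin is the TCP and whose axes are the tool frame's). Camera axes: x right, y down, z forward; pixel columns grow to the right and rows downward; lengths in m; the calibration is good to about 2 mm. A picture is of the moment at which its call begins: read the wrist's pose just before it. There is no depth.
- workorder.job_done(): hands the job in, once; it reports no verdict.
Trained networks look in a picture, given as the dict that the camera call returned (one of the last four; its "shot" number tells which), for a name from the list of things; names that differ only in an ending like _2 or _b are one class to them, and where a whole thing is asked for, a point or a joint stands for the part that bears it (a point fixed in the world has none). Each returns a list of dicts, best first, with "score" (0 to 1); they miss things now and then, are a little off and sometimes report something else, mostly with a low value. They report only what shows in the picture. A call takes as long as a camera call.
- finder.trace(label, picture): "mask" (480x640 bool, what is visible of it).
- finder.pinpoint(label, picture): "point" ([x, y, z] in m, in the coordinates of the camera as it stood for that picture, good to about 4 mm: a listed point, or the origin of a listed thing).
The state is a dict: "t": time; "joints": joint angles; "qvel": joint speeds; "tau": joint torques, N m; "position": TCP position; "tool_rot": TCP orientation; "wrist_force": force on the tool from outside, world axes, zero at the start; "wrist_torque": the same for the moment, N m; "gripper_width": finger opening in m.
Only numpy, scipy, OpenCV 4.12 (cv2) and the standard library are available. Lean on these libraries where they do the work, as an engineer would, in place of code of your own. Each camera call takes 0.05 s, during which the arm holds its last target.

## Working session

There is one attempt and no reset: what is moved stays moved. The work goes in short steps, Python scripts to look and compute and a tool call to move; the robot and the scene stay as the last step left them, time stands still between calls to the robot, and variables do not carry over. Pictures are saved under pics/ and viewed, and the job is handed in when it is done.

Besides the shell and the picture viewer there is one more tool, called after "Call:" as name(argument=value, ...) on one line, values as JSON. servo_tool: Moves the arm, as the interface text tells. Its arguments: {"type":"object","properties":{"moves":{"type":"array"}},"required":["moves"]}

```bash
mkdir -p pics; cat > h.py <<'E'
import numpy as np, cv2
from scipy.spatial.transform import Rotation as R
from cell import robot, get_image, workorder, finder
def RT(p): return cv2.Rodrigues(np.array(p['rvec'],float))[0], np.array(p['tvec'],float).reshape(3)
def c2w(p,pt,st=None):
    if 'rvec' in p and p['rvec'] is not None:
        r,t=RT(p); return r.T@(np.array(pt)-t)
    T=p['T_tool_cam']; q=st['tool_rot']; x=T[:3,:3]@np.array(pt)+T[:3,3]
    return R.from_quat([q[1],q[2],q[3],q[0]]).as_matrix()@x+np.array(st['position'])
def K(p): return np.array([[p['fx'],0,p['cx']],[0,p['fy'],p['cy']],[0,0,1]])
def ray(p,uv,z,st=None):
    n=cv2.undistortPoints(np.array([[uv]],float),K(p),np.array(p['D'],float))[0,0]
    o=c2w(p,[0,0,0],st); d=c2w(p,[n[0],n[1],1],st)-o
    return o+d*(z-o[2])/d[2]
def proj(p,X,st=None):
    X=np.atleast_2d(np.array(X,float))
    if 'rvec' in p and p['rvec'] is not None: rv,tv=np.array(p['rvec'],float),np.array(p['tvec'],float)
    else:
        q=st['tool_rot']; M=np.eye(4); M[:3,:3]=R.from_quat([q[1],q[2],q[3],q[0]]).as_matrix(); M[:3,3]=st['position']
        W=np.linalg.inv(M@np.array(p['T_tool_cam'])); rv=cv2.Rodrigues(W[:3,:3])[0]; tv=W[:3,3]
    return cv2.projectPoints(X,rv,tv,K(p),np.array(p['D'],float))[0][:,0]
E
cat > a.py <<'E'
from h import *
print(robot.state())
for c in ['scene','top']:
    p=get_image(c); cv2.imwrite(f'pics/{c}0.png',p['img']); print(c, c2w(p,[0,0,0]))
    for n in ['cup','tray','recess','tongs','tongs_grip','tongs_jaws','tong_left','tong_right','grading_tray','bulb_purple','bulb_cream','bulb_copper','water_bottle','nursery_pot','label_box','dibber','phone']:
        for d in finder.pinpoint(n,p)[:3]:
            print(n, round(d['score'],2), np.round(c2w(p,d['point']),4))
E
python3 a.py
```

```text
{'t': 0.0, 'joints': array([ 1.25517375,  0.57650022,  0.0247875 ,  1.43789813, -0.01498703,
        1.12898011, -0.05649985]), 'qvel': array([ 0.00085512, -0.00059089, -0.00050076,  0.00021454,  0.00021364,
       -0.00035418, -0.00043989]), 'tau': array([ 3.43413531e-04, -7.65776396e+01,  2.25092925e+00, -2.85976624e+01,
        1.54743344e-02,  1.26297792e-02,  2.31457000e-05]), 'position': array([ 0.15501555, -0.65650621,  0.23046629]), 'tool_rot': array([-4.71868050e-04,  7.84167074e-01, -6.20549240e-01, -6.47435819e-04]), 'wrist_force': array([-0.12025351,  0.06015605,  0.16006649]), 'wrist_torque': array([-0.00883759,  0.00655804, -0.05201452]), 'gripper_width': 0.08532643524457292}
scene [1.05455217 0.5682958  1.0346551 ]
cup 0.63 [ 0.5127  0.1637 -0.0013]
cup 0.36 [ 0.3777  0.3887 -0.0031]
tray 0.58 [ 0.5903  0.3314 -0.0018]
recess 0.64 [0.5908 0.2966 0.0558]
tongs_grip 0.73 [ 0.4813 -0.0112  0.013 ]
tongs_jaws 0.61 [ 0.5882 -0.0233  0.0122]
tong_right 0.64 [ 0.3908 -0.0152  0.0014]
grading_tray 0.93 [ 0.5432 -0.3004  0.0032]
bulb_purple 0.68 [ 0.5477 -0.2207  0.0045]
bulb_c
[... 605 characters left out ...]
6 [0.5849 0.2965 0.0572]
recess 0.57 [5.114e-01 1.689e-01 4.000e-04]
recess 0.45 [ 0.5451 -0.216   0.0073]
tongs 0.66 [ 0.3961 -0.0045 -0.0048]
tongs_grip 0.62 [ 0.482  -0.0159  0.0155]
tongs_grip 0.62 [ 0.5515 -0.3726  0.0027]
tongs_jaws 0.75 [0.5123 0.1676 0.002 ]
grading_tray 0.81 [ 0.5398 -0.2966  0.0019]
bulb_purple 0.68 [ 0.5411 -0.2175  0.0031]
bulb_cream 0.73 [ 0.5513 -0.3728  0.0032]
bulb_copper 0.73 [ 0.5558 -0.2941  0.0074]
water_bottle 0.82 [ 0.7995  0.1068 -0.0045]
water_bottle 0.63 [0.5852 0.2974 0.0571]
nursery_pot 0.76 [ 0.7405 -0.0494 -0.0016]
label_box 0.94 [ 7.539e-01 -2.434e-01 -5.000e-04]
dibber 0.75 [ 0.3803  0.3936 -0.003 ]
phone 0.78 [ 3.159e-01 -4.527e-01 -1.000e-04]
```

View pics/scene0.png

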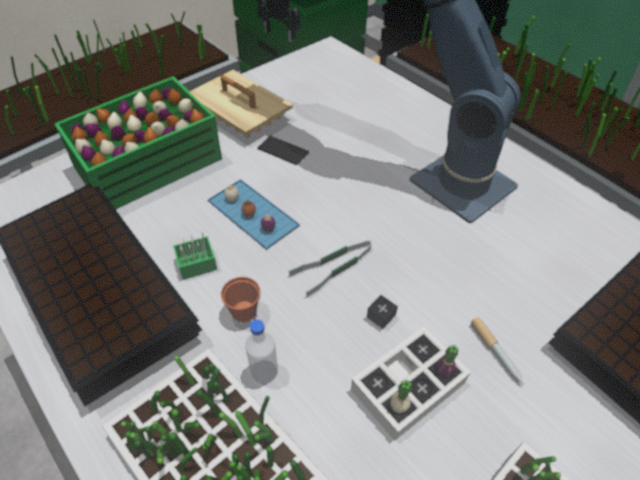

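View pics/top0.png

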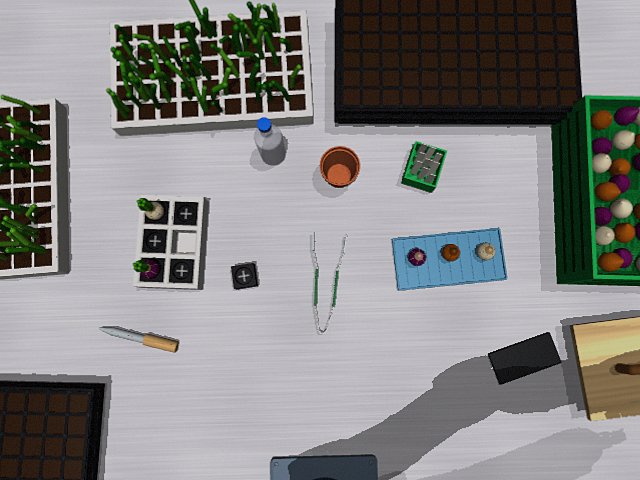

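The scene shows the empty recess in the middle of the tray's -y row (top ~(185,243)), the cup at (245,275), the tongs at about (325,285) pointing +x, and the purple bulb at the +y end of the row (417,257). Next I need the yaws.

```bash
cat > b.py <<'E'
from h import *
p=get_image('top')
for n,z in [('cup',.044),('tray',.054),('tongs',.026),('grading_tray',.008),('tong_left',.026),('tong_right',.026)]:
    for d in finder.trace(n,p)[:2]:
        m=d['mask'].astype(np.uint8); cs,_=cv2.findContours(m,0,2); c=max(cs,key=cv2.contourArea)
        b=cv2.boxPoints(cv2.minAreaRect(c)); W=np.array([ray(p,x,z)[:2] for x in b])
        e=W[1]-W[0]; f=W[2]-W[1]
        print(n,round(d['score'],2),m.sum(),'ctr',W.mean(0).round(4),'sides',np.linalg.norm(e).round(4),np.linalg.norm(f).round(4),'ang',np.degrees(np.arctan2(e[1],e[0])).round(1),np.degrees(np.arctan2(f[1],f[0])).round(1))
im=p['img'][180:350,120:370]; cv2.imwrite('pics/c1.png',cv2.resize(im,None,fx=3.2,fy=3.2,interpolation=cv2.INTER_CUBIC))
E
python3 b.py
```

```text
cup 0.87 592 ctr [0.5094 0.1667] sides 0.0546 0.0535 ang -81.9 -171.0
tray 0.65 6323 ctr [0.5882 0.3251] sides 0.2079 0.1557 ang -2.2 -95.2
tray 0.31 668 ctr [0.3813 0.3909] sides 0.0239 0.1703 ang -11.7 -104.6
tongs 0.65 58 ctr [0.4907 0.0083] sides 0.0402 0.0067 ang -1.2 -91.4
tongs 0.32 720 ctr [0.3799 0.4016] sides 0.0254 0.1778 ang -10.7 -103.7
grading_tray 0.58 4905 ctr [ 0.5403 -0.295 ] sides 0.2543 0.1205 ang -85.4 -178.2
tong_left 0.73 69 ctr [0.4775 0.0111] sides 0.0801 0.0052 ang -3.0 -93.2
tong_left 0.31 1269 ctr [ 0.7595 -0.0519] sides 0.0907 0.094 ang -64.0 -156.0
tong_right 0.47 146 ctr [ 0.4797 -0.0343] sides 0.0831 0.0084 ang -7.9 -97.8
```

View pics/c1.png

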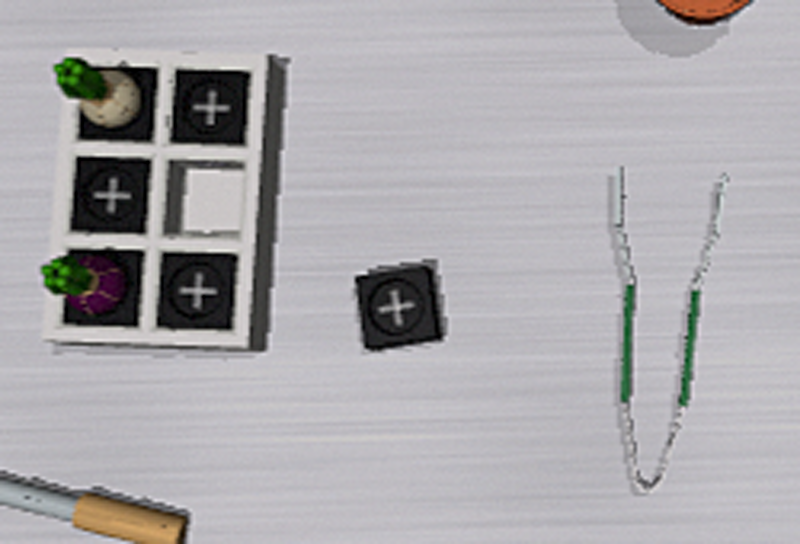

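Call:
servo_tool(moves=[{"gripper":1,"translation":[5,4,0],"rotation":[0,0,0]},{"gripper":1,"translation":[10,8,1],"rotation":[0,0,-0.02]},{"gripper":1,"translation":[15,12,2],"rotation":[0,0,-0.04]},{"gripper":1,"translation":[20,16,3],"rotation":[0,0,-0.06]},{"gripper":1,"translation":[24,21,3],"rotation":[0,0,-0.084]},{"gripper":1,"translation":[27,26,3],"rotation":[0,0,-0.084]},{"gripper":1,"translation":[29,32,3],"rotation":[0,0,-0.084]},{"gripper":1,"translation":[31,38,3],"rotation":[0,0,-0.084]},{"gripper":1,"translation":[32,44,3],"rotation":[0,0,-0.084]},{"gripper":1,"translation":[33,50,3],"rotation":[0,0,-0.084]}])

```text
t: 3.4
position: [0.4849, -0.1582, 0.2615]
tool_rot: [-0.0, 0.757, -0.653, 0.0]
wrist_force: [0.4, 0.2, 1.2]
gripper_width: 0.0855
```

Call:
servo_tool(moves=[{"gripper":1,"translation":[0.5,6,0],"rotation":[0,0,0]},{"gripper":1,"translation":[1,12,0],"rotation":[0,0,0]},{"gripper":1,"translation":[1.5,18,0],"rotation":[0,0,0]},{"gripper":1,"translation":[2,24,0],"rotation":[0,0,0]},{"gripper":1,"translation":[2,30,0],"rotation":[0,0,0]},{"gripper":1,"translation":[2,34,0],"rotation":[0,0,0]},{"gripper":1,"translation":[2,34,0],"rotation":[0,0,0]}])

```text
t: 4.28
position: [0.5042, 0.1857, 0.2615]
tool_rot: [-0.001, 0.759, -0.651, -0.0]
wrist_force: [-0.3, -0.9, 1.2]
gripper_width: 0.0857
```

```bash
cat > c.py <<'E'
from h import *
import sys
st=robot.state(); p=get_image('wrist'); cv2.imwrite(f'pics/{sys.argv[1]}.png',p['img']); print(st['t'],st['position'],st['tool_rot'],c2w(p,[0,0,0],st))
for n in sys.argv[2:]:
    for d in finder.pinpoint(n,p)[:2]: print(n,round(d['score'],2),c2w(p,d['point'],st).round(4))
import pickle; q={k:v for k,v in p.items()}; pickle.dump((st,q),open('last.pkl','wb'))
E
python3 c.py w1 cup recess tray
```

```text
4.275 [0.50420588 0.18572738 0.26148555] [-7.85554681e-04  7.59331923e-01 -6.50702966e-01 -2.52354332e-04] [0.58786615 0.19810139 0.40387207]
cup 0.73 [ 0.5054  0.1672 -0.0019]
recess 0.56 [0.5893 0.2967 0.0524]
tray 0.9 [ 0.5873  0.3254 -0.0028]
```

View pics/w1.png

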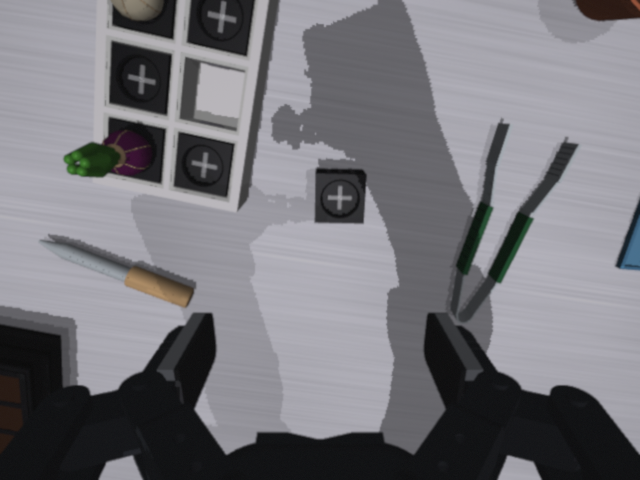

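```bash
cat > d.py <<'E'
from h import *
im=cv2.imread('pics/w1.png')
a=cv2.resize(im[155:235,300:380],(480,480),interpolation=cv2.INTER_CUBIC)
b=cv2.resize(im[40:220,165:265],None,fx=3.2,fy=3.2,interpolation=cv2.INTER_CUBIC)
a=cv2.convertScaleAbs(a,alpha=1.8,beta=30)
o=np.zeros((580,810,3),np.uint8); o[:480,:480]=a; o[:576,485:805]=b; cv2.imwrite('pics/w1z.png',o[:,:800])
E
python3 d.py
```

```text
(no output)
```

View pics/w1z.png

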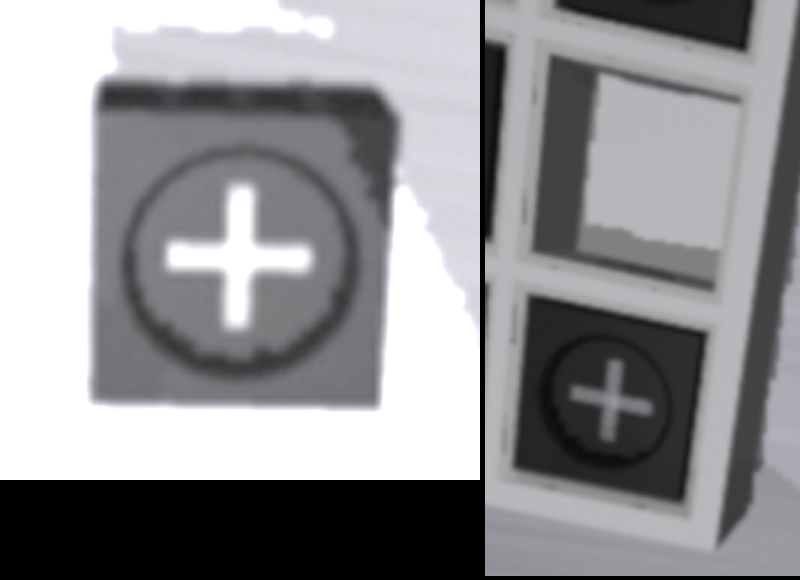

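```bash
cat > e.py <<'E'
from h import *
import pickle
st,p=pickle.load(open('last.pkl','rb')); im=p['img']
def cen(u,v,r=16):
    g=cv2.cvtColor(im,cv2.COLOR_BGR2GRAY)[max(0,v-r):v+r+1,u-r:u+r+1].astype(float)
    w=np.clip(g-80,0,None); yy,xx=np.mgrid[max(0,v-r):v+r+1,u-r:u+r+1]
    return np.array([(w*xx).sum(),(w*yy).sum()])/w.sum()
P={}
for k,uv,z in [('A',(222,17),.047),('B',(141,79),.047),('C',(204,165),.047),('cup',(340,198),.037)]:
    c=cen(*uv); P[k]=ray(p,c,z,st); print(k,c.round(1),P[k].round(4))
e=P['A']-P['C']; print('len',np.linalg.norm(e),'yaw',np.degrees(np.arctan2(e[1],e[0])),'recess',(P['A']+P['C'])/2, P['B']-(P['A']+P['C'])/2)
z=np.array([[98,108],[395,115],[380,407],[92,402]]); c=(z+.5)/6-.5+[300,155]
W=np.array([ray(p,x,.044,st) for x in c]); print(W.round(4),W.mean(0))
for i in range(4):
    e=W[(i+1)%4]-W[i]; print(np.linalg.norm(e).round(4),np.degrees(np.arctan2(e[1],e[0])).round(1))
q=st['tool_rot']; x=R.from_quat([q[1],q[2],q[3],q[0]]).as_matrix(); print('jaw',np.degrees(np.arctan2(x[1,0],x[0,0])),x[:,2])
E
python3 e.py
```

```text
A [221.7  16.5] [0.652 0.293 0.047]
B [141.5  79.1] [0.592  0.3609 0.047 ]
C [204.2 164.3] [0.5245 0.3008 0.047 ]
cup [339.1 197.2] [0.5103 0.1669 0.037 ]
len 0.1277795262391328 yaw -3.5126258501761733 recess [0.58825946 0.29693388 0.047     ] [0.00376843 0.06393439 0.        ]
[[0.5323 0.1938 0.044 ]
 [0.5385 0.1461 0.044 ]
 [0.4897 0.1392 0.044 ]
 [0.4832 0.1875 0.044 ]] [0.51093682 0.16668308 0.044     ]
0.0481 -82.6
0.0493 -172.0
0.0487 97.7
0.0495 7.4
jaw -81.18924564406132 [ 6.39084122e-04  1.52140892e-03 -9.99998638e-01]
```

Call:
servo_tool(moves=[{"gripper":1,"translation":[0.6,-1.9,-3],"rotation":[0,0,-0.02]},{"gripper":1,"translation":[0.65,-1.9,-8],"rotation":[0,0,-0.02]},{"gripper":1,"translation":[0.65,-1.9,-14],"rotation":[0,0,-0.02]},{"gripper":1,"translation":[0.65,-1.9,-19],"rotation":[0,0,-0.02]},{"gripper":1,"translation":[0.65,-1.9,-22.5],"rotation":[0,0,-0.02]},{"gripper":1,"translation":[0.65,-1.9,-24.1],"rotation":[0,0,-0.02]},{"gripper":1,"translation":[0.65,-1.9,-24.1],"rotation":[0,0,-0.02]}])

```text
t: 5.35
position: [0.5116, 0.1604, 0.0203]
tool_rot: [0.001, 0.75, -0.662, 0.001]
wrist_force: [0.4, -0.6, -0.0]
gripper_width: 0.0856
```

Call:
servo_tool(moves=[{"gripper":0.4,"translation":[0,0,0],"rotation":[0,0,0]},{"gripper":0.4,"translation":[0,0,0],"rotation":[0,0,0]},{"gripper":0.4,"translation":[0,0,0],"rotation":[0,0,0]},{"gripper":0.4,"translation":[0,0,0],"rotation":[0,0,0]},{"gripper":0.4,"translation":[0,0,0],"rotation":[0,0,0]}])

```text
t: 5.98
position: [0.5125, 0.1606, 0.0218]
tool_rot: [-0.0, 0.75, -0.662, 0.001]
wrist_force: [-1.7, -1.3, 8.5]
gripper_width: 0.0487
```

```bash
python3 c.py w2
```

```text
5.975 [0.51247791 0.16056754 0.02184825] [-4.23665524e-04  7.49738586e-01 -6.61732875e-01  1.21504039e-03] [0.59623175 0.17085435 0.16435082]
```

View pics/w2.png

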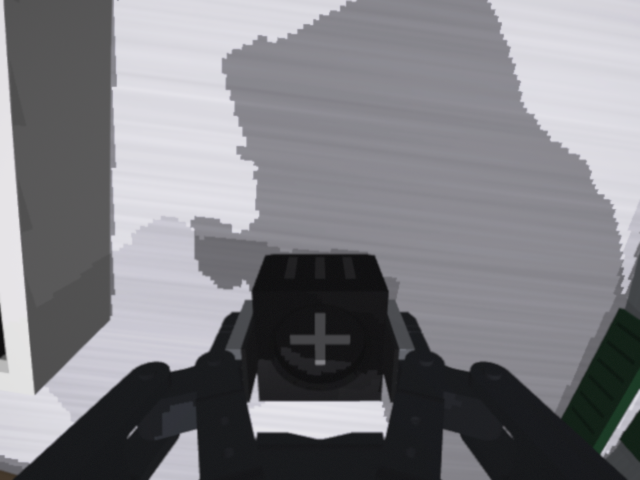

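Call:
servo_tool(moves=[{"gripper":0.4,"translation":[0,0,3],"rotation":[0,0,0]},{"gripper":0.4,"translation":[0,0,7],"rotation":[0,0,-0.05]},{"gripper":0.4,"translation":[2,3,9],"rotation":[0,0,-0.1]},{"gripper":0.4,"translation":[4,7,9],"rotation":[0,0,-0.15]},{"gripper":0.4,"translation":[6,11,9],"rotation":[0,0,-0.185]},{"gripper":0.4,"translation":[7.6,13.6,9],"rotation":[0,0,-0.185]},{"gripper":0.4,"translation":[7.6,13.6,9],"rotation":[0,0,-0.185]},{"gripper":0.4,"translation":[7.6,13.6,9],"rotation":[0,0,-0.185]}])

```text
t: 7.02
position: [0.5882, 0.2957, 0.1122]
tool_rot: [0.0, -0.685, 0.728, -0.001]
wrist_force: [-0.6, 0.3, -0.4]
gripper_width: 0.0488
```

```bash
python3 c.py w3; python3 -c "
from h import *
s=robot.state(); print(s['joints'],s['qvel'].round(3),s['wrist_force'])"
```

```text
7.025 [0.58820717 0.29568678 0.11215082] [ 5.88368698e-05 -6.85303538e-01  7.28256068e-01 -1.46843491e-03] [0.67249937 0.29052355 0.25465119]
[-0.48195966  0.66170365 -0.09425884  1.62223859  0.08018593  0.8607978
 -2.24077282] [ 0.005 -0.001  0.001  0.003  0.    -0.002 -0.002] [-0.50733506 -0.47125923 -1.29960917]
```

View pics/w3.png

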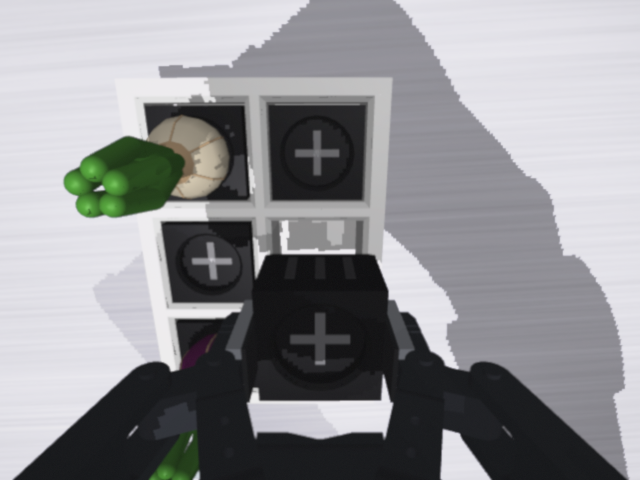

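```bash
cat > f.py <<'E'
from h import *
import pickle
st,p=pickle.load(open('last.pkl','rb')); im=p['img']
def cen(u,v,r=24,th=110):
    g=cv2.cvtColor(im,cv2.COLOR_BGR2GRAY)[v-r:v+r+1,u-r:u+r+1].astype(float)
    w=(g>th)*1.; yy,xx=np.mgrid[v-r:v+r+1,u-r:u+r+1]; print(w.sum())
    return np.array([(w*xx).sum(),(w*yy).sum()])/w.sum()
A=ray(p,cen(317,152),.047,st); B=ray(p,cen(211,260),.047,st); c=cen(320,339,32,75); C=ray(p,c,st['position'][2]+.0222-.007,st)
e=(A-B)[:2]; ang=np.arctan2(e[1],e[0])+np.pi/4; print(np.linalg.norm(e),'yaw',np.degrees(ang))
ex=np.array([np.cos(ang),np.sin(ang)]); ey=np.array([-ex[1],ex[0]])
print(A,B,c,'cup',C,'rec',A[:2]-.064*ex,B[:2]-.064*ey)
q=st['tool_rot']; x=R.from_quat([q[1],q[2],q[3],q[0]]).as_matrix(); print('jaw',np.degrees(np.arctan2(x[1,0],x[0,0])),x[:,2])
im2=cv2.resize(im[220:420,220:420],(600,600),interpolation=cv2.INTER_CUBIC); cv2.imwrite('pics/w3z.png',cv2.convertScaleAbs(im2,alpha=2,beta=20))
p=get_image('scene'); cv2.imwrite('pics/s3.png',cv2.resize(p['img'][300:460,320:520],(800,640),interpolation=cv2.INTER_CUBIC)[:600])
E
python3 f.py
```

```text
36.0
438.0
55.0
0.09021768545797024 yaw -3.5698617897651084
[0.65170236 0.29330158 0.047     ] [0.59200474 0.36094347 0.047     ] [320.07272727 361.87272727] cup [0.57554161 0.2962157  0.12735082] rec [0.58782654 0.29728658] [0.58801975 0.29706766]
jaw -93.48103932965026 [ 0.00209834 -0.00205815 -0.99999568]
```

View pics/w3z.png

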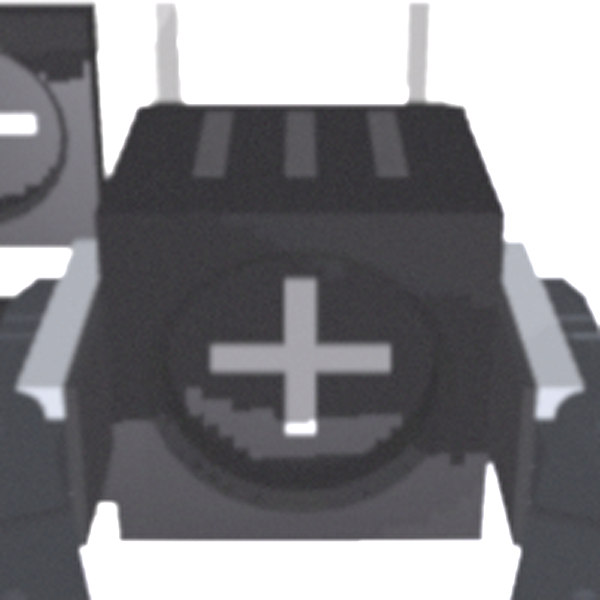

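View pics/s3.png

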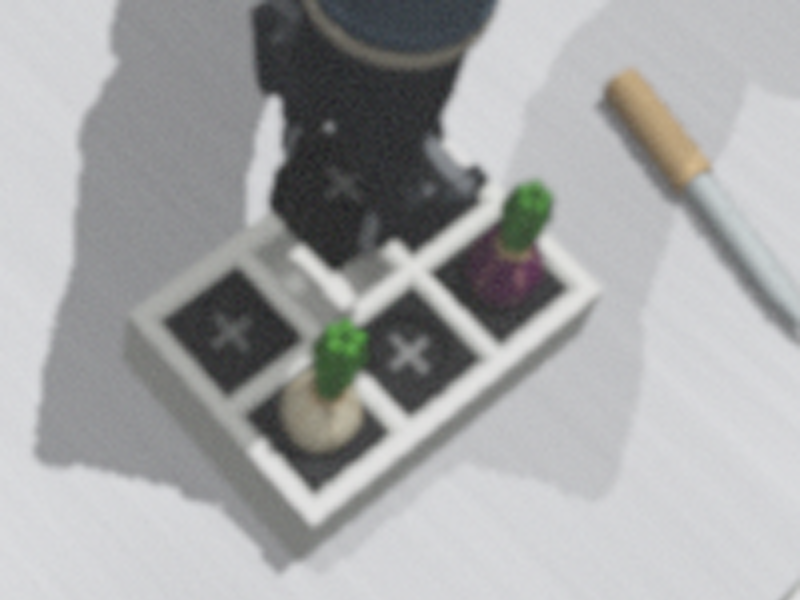

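```bash
cat > g.py <<'E'
from h import *
import pickle
st,p=pickle.load(open('last.pkl','rb'))
z=st['position'][2]+.0222
print(ray(p,(319.7,338.8),z-.007,st))
W=np.array([ray(p,((u+.5)/3-.5+220,(v+.5)/3-.5+220),z,st) for u,v in [(97,212),(503,212),(482,540),(120,540)]]); print(W,W.mean(0))
for i in range(4):
    e=W[(i+1)%4]-W[i]; print(np.linalg.norm(e).round(4),np.degrees(np.arctan2(e[1],e[0])).round(1))
E
python3 g.py
```

```text
[0.58664275 0.29567581 0.12735082]
[[0.61332064 0.31855987 0.13435082]
 [0.61022664 0.26968433 0.13435082]
 [0.56089216 0.27259204 0.13435082]
 [0.56401979 0.32154786 0.13435082]] [0.58711481 0.29559602 0.13435082]
0.049 -93.6
0.0494 176.6
0.0491 86.3
0.0494 -3.5
```

Call:
servo_tool(moves=[{"gripper":0.4,"translation":[0.1,0.15,0],"rotation":[0,0,0]},{"gripper":0.4,"translation":[0.1,0.15,-2],"rotation":[0,0,0]},{"gripper":0.4,"translation":[0.1,0.15,-3],"rotation":[0,0,0]},{"gripper":0.4,"translation":[0.1,0.15,-4],"rotation":[0,0,0]},{"gripper":0.4,"translation":[0.1,0.15,-4.5],"rotation":[0,0,0]},{"gripper":0.4,"translation":[0.1,0.15,-4.5],"rotation":[0,0,0]}])

```text
t: 7.88
position: [0.5892, 0.2966, 0.0669]
tool_rot: [-0.0, -0.685, 0.729, -0.001]
wrist_force: [-0.4, 0.6, 0.1]
gripper_width: 0.0486
```

Call:
servo_tool(moves=[{"gripper":0.4,"translation":[0,0,-0.5],"rotation":[0,0,0]},{"gripper":0.4,"translation":[0,0,-1],"rotation":[0,0,0]},{"gripper":0.4,"translation":[0,0,-1.2],"rotation":[0,0,0]},{"gripper":0.4,"translation":[0,0,-1.2],"rotation":[0,0,0]}])

```text
t: 8.38
position: [0.5893, 0.2967, 0.0549]
tool_rot: [-0.0, -0.685, 0.729, -0.001]
wrist_force: [1.0, 0.1, -0.6]
gripper_width: 0.0488
```

```bash
python3 c.py w4
```

```text
8.375 [0.5893413  0.29666651 0.05488585] [-7.23536244e-05 -6.85022239e-01  7.28520623e-01 -1.49280726e-03] [0.67365221 0.29146911 0.19737405]
```

View pics/w4.png

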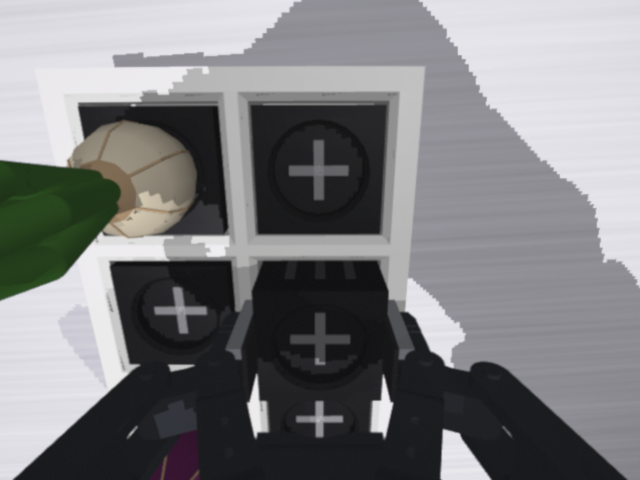

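Call:
servo_tool(moves=[{"gripper":0.4,"translation":[0,0,-0.2],"rotation":[0,0,0]},{"gripper":0.4,"translation":[0,0,-0.4],"rotation":[0,0,0]},{"gripper":0.4,"translation":[0,0,-0.4],"rotation":[0,0,0]}])

```text
t: 8.8
position: [0.5895, 0.2968, 0.0515]
tool_rot: [0.0, -0.685, 0.729, -0.002]
wrist_force: [-1.3, -0.7, 7.5]
gripper_width: 0.0487
```

Call:
servo_tool(moves=[{"gripper":0.75,"translation":[0,0,0],"rotation":[0,0,0]},{"gripper":0.75,"translation":[0,0,0],"rotation":[0,0,0]},{"gripper":0.75,"translation":[0,0,2],"rotation":[0,0,0]},{"gripper":0.75,"translation":[0,0,6],"rotation":[0,0,0]},{"gripper":0.0,"translation":[0,0,9],"rotation":[0,0,0]},{"gripper":0.0,"translation":[0,0,9],"rotation":[0,0,0]}])

```text
t: 9.55
position: [0.5907, 0.2976, 0.1439]
tool_rot: [0.002, -0.685, 0.729, -0.002]
wrist_force: [0.4, 0.8, 0.0]
gripper_width: 0.0284
```

```bash
python3 c.py w5
```

```text
9.55 [0.5906975  0.29757055 0.14388325] [ 0.00238377 -0.68494707  0.72858619 -0.00199774] [0.67439689 0.29198118 0.28671535]
```

View pics/w5.png

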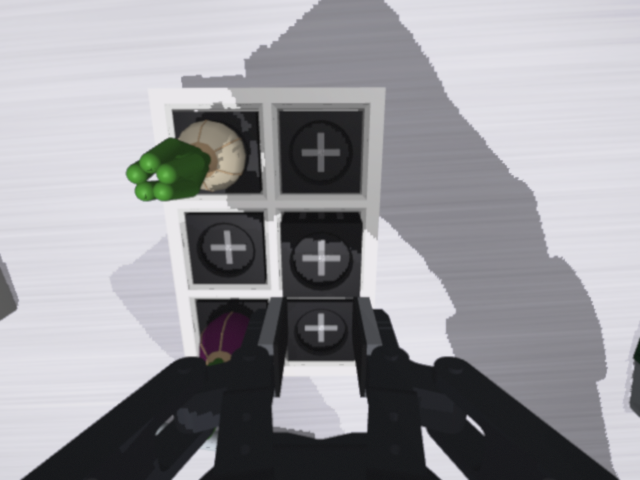

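Call:
servo_tool(moves=[{"gripper":0.0,"translation":[-0.25,-0.05,-3],"rotation":[0,0,0]},{"gripper":0.0,"translation":[-0.25,-0.05,-5.5],"rotation":[0,0,0]},{"gripper":0.0,"translation":[-0.25,-0.05,-6.5],"rotation":[0,0,0]},{"gripper":0.0,"translation":[-0.25,-0.05,-7],"rotation":[0,0,0]},{"gripper":0.0,"translation":[-0.25,-0.05,-7],"rotation":[0,0,0]}])

```text
t: 10.22
position: [0.5874, 0.2966, 0.0722]
tool_rot: [0.001, -0.685, 0.729, -0.002]
wrist_force: [0.0, -0.3, -1.0]
gripper_width: -0.0001
```

Call:
servo_tool(moves=[{"gripper":0.0,"translation":[0,0,-0.3],"rotation":[0,0,0]},{"gripper":0.0,"translation":[0,0,-0.6],"rotation":[0,0,0]},{"gripper":0.0,"translation":[0,0,-0.9],"rotation":[0,0,0]},{"gripper":0.0,"translation":[0,0,-1.2],"rotation":[0,0,0]},{"gripper":0.0,"translation":[0,0,-1.2],"rotation":[0,0,0]}])

```text
t: 10.85
position: [0.5873, 0.2967, 0.06]
tool_rot: [0.001, -0.685, 0.729, -0.002]
wrist_force: [-0.1, 0.0, -0.4]
gripper_width: 0.0003
```

Call:
servo_tool(moves=[{"gripper":0.0,"translation":[0,0,-0.2],"rotation":[0,0,0]},{"gripper":0.0,"translation":[0,0,-0.4],"rotation":[0,0,0]},{"gripper":0.0,"translation":[0,0,-0.6],"rotation":[0,0,0]},{"gripper":0.0,"translation":[0,0,-0.6],"rotation":[0,0,0]}])

```text
t: 11.35
position: [0.5871, 0.2966, 0.0537]
tool_rot: [0.001, -0.685, 0.729, -0.002]
wrist_force: [-0.2, -0.6, 0.8]
gripper_width: 0.0001
```

```bash
python3 c.py w6
```

```text
11.35 [0.58709845 0.29661641 0.05367039] [ 7.20124796e-04 -6.85038345e-01  7.28505019e-01 -1.54420984e-03] [0.67123463 0.2912786  0.19625634]
```

View pics/w6.png

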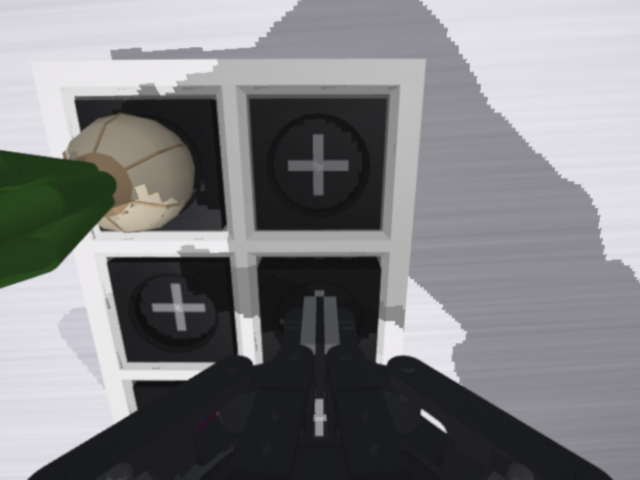

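Call:
servo_tool(moves=[{"gripper":0.0,"translation":[0,0,-0.2],"rotation":[0,0,0]},{"gripper":0.0,"translation":[0,0,-0.4],"rotation":[0,0,0]},{"gripper":0.0,"translation":[0,0,-0.6],"rotation":[0,0,0]},{"gripper":0.0,"translation":[0,0,-0.7],"rotation":[0,0,0]},{"gripper":0.0,"translation":[0,0,-0.7],"rotation":[0,0,0]}])

```text
t: 12.02
position: [0.5872, 0.2965, 0.0472]
tool_rot: [0.001, -0.685, 0.729, -0.002]
wrist_force: [-1.4, -0.4, 7.8]
gripper_width: 0.0
```

Call:
servo_tool(moves=[{"gripper":0.0,"translation":[0,0,-0.1],"rotation":[0,0,0]},{"gripper":0.0,"translation":[0,0,-0.2],"rotation":[0,0,0]},{"gripper":0.0,"translation":[0,0,-0.2],"rotation":[0,0,0]}])

```text
t: 12.4
position: [0.5872, 0.2966, 0.0471]
tool_rot: [0.001, -0.685, 0.729, -0.002]
wrist_force: [-5.7, -2.2, 21.4]
gripper_width: 0.0001
```

Call:
servo_tool(moves=[{"gripper":0.0,"translation":[0,0,4],"rotation":[0,0,0]},{"gripper":0.0,"translation":[0,0,10],"rotation":[0,0,0]},{"gripper":0.5,"translation":[0,0,15],"rotation":[0,0,0]},{"gripper":1.0,"translation":[-2,-2,18],"rotation":[0,0,0]},{"gripper":1.0,"translation":[-2,-3,18],"rotation":[0,0,0]}])

```text
t: 13.02
position: [0.5673, 0.2663, 0.2295]
tool_rot: [0.003, -0.685, 0.729, -0.002]
wrist_force: [-0.0, 0.0, -0.0]
gripper_width: 0.0542
```

```bash
python3 c.py w7 cup tray
```

```text
13.025 [0.5672704  0.26630178 0.22954989] [ 0.00291847 -0.68496963  0.72856207 -0.00232299] [0.65079472 0.26068091 0.37248262]
cup 0.66 [0.5851 0.2971 0.0095]
tray 0.76 [ 0.5883  0.3302 -0.0016]
tray 0.35 [ 0.3956  0.0055 -0.0013]
```

View pics/w7.png

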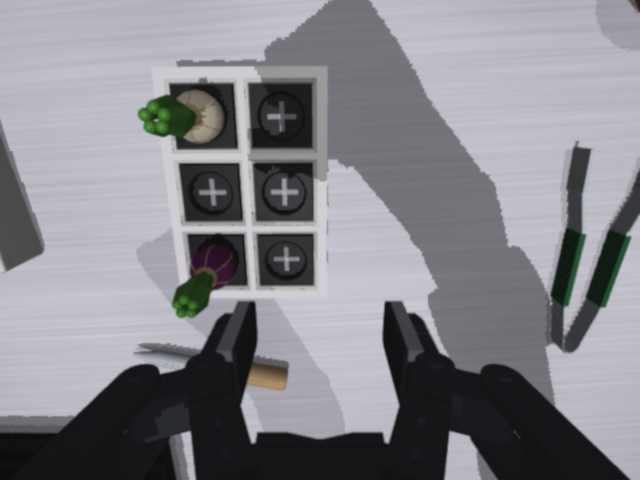

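The cup sits flush like its neighbours at (284,192), with origin z = 0.0095 against 0.010 expected. Next come the tongs.

Call:
servo_tool(moves=[{"gripper":1,"translation":[-1.5,-5.5,0],"rotation":[0,0,0]},{"gripper":1,"translation":[-3,-11,0],"rotation":[0,0,0]},{"gripper":1,"translation":[-4.5,-17,0],"rotation":[0,0,-0.02]},{"gripper":1,"translation":[-6,-23,0],"rotation":[0,0,-0.035]},{"gripper":1,"translation":[-7.7,-28,0],"rotation":[0,0,-0.035]},{"gripper":1,"translation":[-7.7,-28,0],"rotation":[0,0,-0.035]},{"gripper":1,"translation":[-7.7,-28,0],"rotation":[0,0,-0.035]}])

```text
t: 14.05
position: [0.4904, -0.0134, 0.2251]
tool_rot: [0.0, -0.672, 0.741, -0.001]
wrist_force: [0.5, 0.0, -0.5]
gripper_width: 0.0851
```

```bash
python3 c.py w8 tongs tongs_grip tongs_jaws tong_left tong_right
```

```text
14.05 [ 0.49041052 -0.01344539  0.22513338] [ 1.55991794e-04 -6.71794113e-01  7.40737151e-01 -1.05758892e-03] [ 0.57452085 -0.02180287  0.36759672]
tongs 0.64 [ 3.983e-01 -4.900e-03 -3.000e-04]
tong_left 0.89 [ 0.3954  0.0046 -0.0028]
tong_right 0.81 [ 0.393  -0.0159 -0.0017]
```

View pics/w8.png

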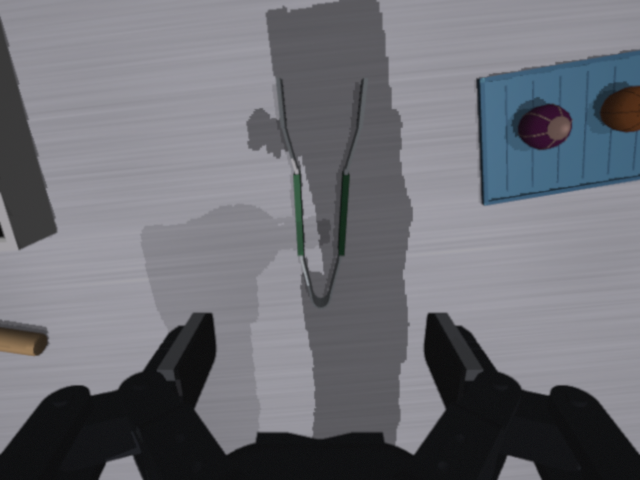

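```bash
cat > t.py <<'E'
from h import *
import pickle
st,p=pickle.load(open('last.pkl','rb'))
cv2.imwrite('pics/w8z.png',cv2.resize(p['img'][60:320,250:400],None,fx=2.3,fy=2.3,interpolation=cv2.INTER_CUBIC))
def r(u,v): return ray(p,(u,v),.025,st)[:2]
tl,tr=r(280,80),r(363,80); sl,sr=r(296,175),r(347,175); bl,br=r(301,255),r(342,255); bow=r(320,297)
jm=(tl+tr)/2
for a,n in [(tl,'tl'),(tr,'tr'),(sl,'sl'),(sr,'sr'),(bl,'bl'),(br,'br'),(bow,'bow')]: print(n,a.round(4))
d=jm-(sl+sr+bl+br)/4; print('yaw',np.degrees(np.arctan2(d[1],d[0])), 'jaw-bow',np.linalg.norm(jm-bow),'grip',((sl+sr+bl+br)/4).round(4))
d=(jm-bow); print('yaw2',np.degrees(np.arctan2(d[1],d[0])))
q=st['tool_rot']; x=R.from_quat([q[1],q[2],q[3],q[0]]).as_matrix(); print('jaw',np.degrees(np.arctan2(x[1,0],x[0,0])),x[:,2])
E
python3 t.py
```

```text
tl [0.6043 0.0091]
tr [ 0.5973 -0.0617]
sl [0.5221 0.0052]
sr [ 0.5174 -0.0418]
bl [0.4427 0.0097]
br [ 0.4386 -0.0309]
bow [ 0.3943 -0.0045]
yaw -5.5968130364312 jaw-bow 0.2076660694307124 grip [ 0.4802 -0.0145]
yaw2 -6.0247825657375245
jaw -95.58862755698705 [ 0.00165206 -0.0013572  -0.99999771]
```

View pics/w8z.png

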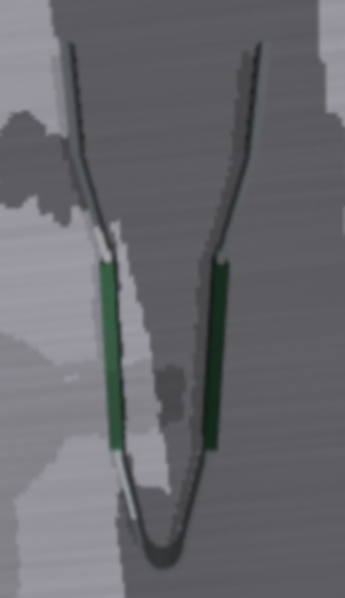

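Call:
servo_tool(moves=[{"gripper":1,"translation":[0,-0.2,-5],"rotation":[0,0,0]},{"gripper":1,"translation":[0,-0.2,-11],"rotation":[0,0,0]},{"gripper":1,"translation":[0,-0.2,-16],"rotation":[0,0,0]},{"gripper":1,"translation":[0,-0.2,-18.5],"rotation":[0,0,0]},{"gripper":1,"translation":[0,-0.2,-18.5],"rotation":[0,0,0]}])

```text
t: 14.98
position: [0.4893, -0.0148, 0.0392]
tool_rot: [-0.001, -0.673, 0.74, -0.0]
wrist_force: [-0.0, -0.2, -0.5]
gripper_width: 0.0858
```

Call:
servo_tool(moves=[{"gripper":1,"translation":[0,0,-2],"rotation":[0,0,0]},{"gripper":1,"translation":[0,-0.05,-3.4],"rotation":[0,0,0]},{"gripper":1,"translation":[0,-0.05,-3.7],"rotation":[0,0,0]},{"gripper":1,"translation":[0,-0.05,-3.7],"rotation":[0,0,0]}])

```text
t: 15.48
position: [0.4896, -0.0153, 0.0027]
tool_rot: [-0.001, -0.673, 0.74, -0.0]
wrist_force: [0.2, -0.4, 0.8]
gripper_width: 0.0854
```

Call:
servo_tool(moves=[{"gripper":0.7,"translation":[0,0,0],"rotation":[0,0,0]},{"gripper":0.6,"translation":[0,0,0],"rotation":[0,0,0]},{"gripper":0.53,"translation":[0,0,0],"rotation":[0,0,0]},{"gripper":0.53,"translation":[0,0,0],"rotation":[0,0,0]},{"gripper":0.53,"translation":[0,0,0],"rotation":[0,0,0]}])

```text
t: 16.1
position: [0.4901, -0.0152, 0.0033]
tool_rot: [-0.0, -0.673, 0.74, -0.001]
wrist_force: [-0.8, -0.3, 6.7]
gripper_width: 0.0449
```

```bash
python3 c.py w9
```

```text
16.1 [ 0.4900616  -0.01523134  0.00328035] [-3.83013403e-04 -6.72657914e-01  7.39953008e-01 -8.54611762e-04] [ 0.57434374 -0.02333256  0.14565711]
```

View pics/w9.png

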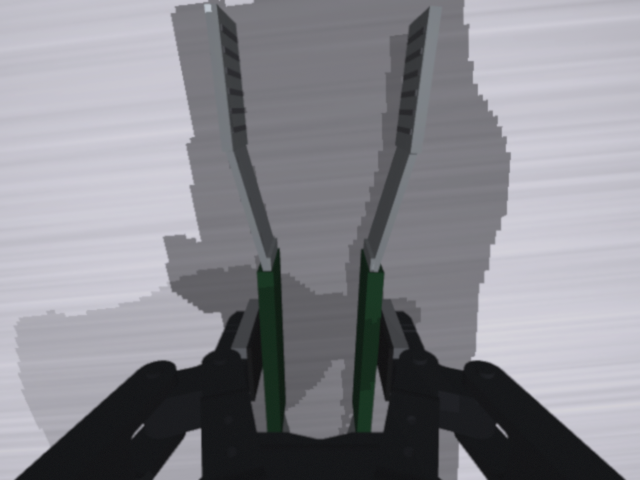

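Call:
servo_tool(moves=[{"gripper":0.53,"translation":[0,0,0.5],"rotation":[0,0,0]},{"gripper":0.53,"translation":[0,0,1.5],"rotation":[0,0,0]},{"gripper":0.53,"translation":[0,0,3],"rotation":[0,0,0]},{"gripper":0.53,"translation":[0,0,3],"rotation":[0,0,0]}])

```text
t: 16.65
position: [0.4909, -0.0153, 0.0347]
tool_rot: [0.001, -0.673, 0.74, -0.002]
wrist_force: [-0.5, -0.6, 0.1]
gripper_width: 0.0453
```

```bash
python3 c.py w10 tongs_jaws tongs tongs_grip; python3 -c "
from h import *
p=get_image('scene'); im=p['img']; cv2.imwrite('pics/s10.png',cv2.resize(im[180:340,240:440],(750,600),interpolation=cv2.INTER_CUBIC))"
```

```text
16.65 [ 0.49091137 -0.01525109  0.0347314 ] [ 5.81431266e-04 -6.72606150e-01  7.39998566e-01 -1.65905155e-03] [ 0.5748341  -0.02337894  0.17731745]
tongs 0.72 [ 4.034e-01 -6.900e-03 -2.000e-04]
```

View pics/w10.png

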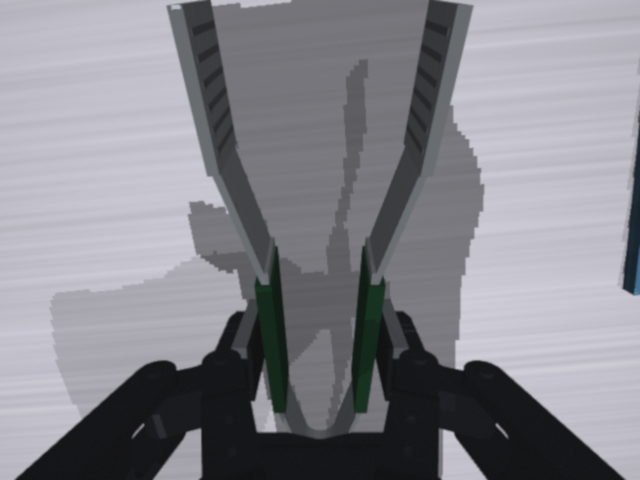

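View pics/s10.png

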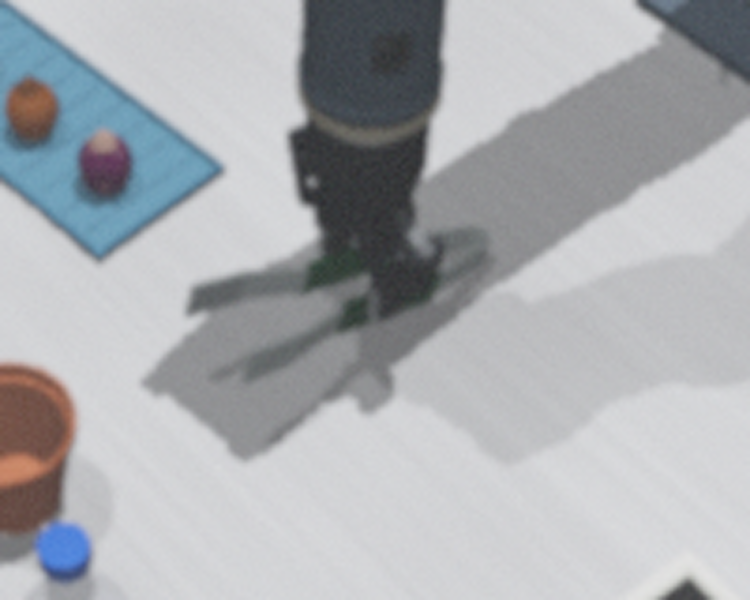

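The wrist view shows the tongs pitched, with the jaws up and the bow still on the bench. The sleeves were tapered against the pads, so the contact was only along a line. I'll set them down and regrip with a tighter squeeze, where sleeves and pads are parallel.

Call:
servo_tool(moves=[{"gripper":0.53,"translation":[-0.05,0,-1.5],"rotation":[0,0,0]},{"gripper":0.53,"translation":[-0.1,0,-2.7],"rotation":[0,0,0]},{"gripper":0.53,"translation":[-0.1,0,-3.15],"rotation":[0,0,0]},{"gripper":0.53,"translation":[-0.1,0,-3.2],"rotation":[0,0,0]},{"gripper":0.8,"translation":[-0.1,0,-3.2],"rotation":[0,0,0]},{"gripper":1,"translation":[-0.1,0,-3.2],"rotation":[0,0,0]},{"gripper":1,"translation":[-0.1,0,-3.2],"rotation":[0,0,0]}])

```text
t: 17.77
position: [0.4891, -0.0152, 0.0013]
tool_rot: [-0.0, -0.673, 0.74, -0.001]
wrist_force: [1.0, -0.3, 1.2]
gripper_width: 0.0851
```

```bash
python3 c.py w11 
```

```text
17.775 [ 0.48907305 -0.01524     0.00126141] [-3.67494783e-04 -6.72622088e-01  7.39985578e-01 -8.57754432e-04] [ 0.57335051 -0.0233517   0.14364031]
```

View pics/w11.png

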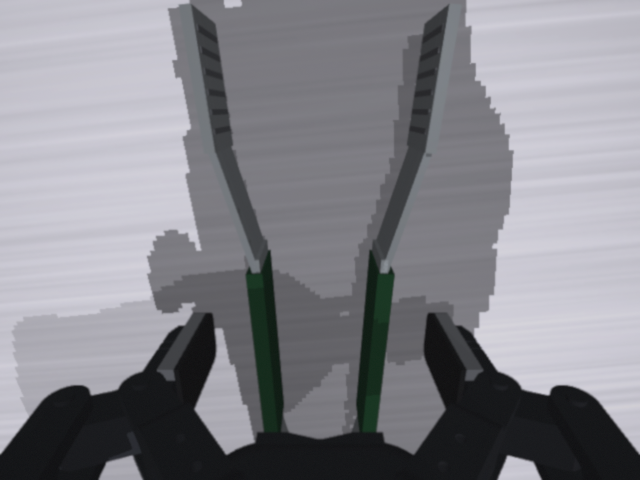

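```bash
python3 - <<'E'
from h import *
import pickle
st,p=pickle.load(open('last.pkl','rb'))
r=lambda u,v,z=.025: ray(p,(u,v),z,st)[:2]
a=(r(247,273)+r(393,273))/2; t=(r(183,5,.026)+r(458,5,.026))/2
d=t-a; yaw=np.arctan2(d[1],d[0]); print('front mid',a,'tip',t,np.linalg.norm(d),np.degrees(yaw), np.linalg.norm(r(247,273)-r(393,273)),np.linalg.norm(r(183,5)-r(458,5)))
e=np.array([np.cos(np.radians(-5.8)),np.sin(np.radians(-5.8))])
print('grip90',a-.035*e,'from tip',t-(.208-.09)*e)
E
```

```text
front mid [ 0.52012606 -0.01845664] tip [ 0.60170847 -0.02651831] 0.0819797486242945 -5.6434376457939415 0.051266588295475826 0.07734036350819762
grip90 [ 0.48530524 -0.01491967] from tip [ 0.48431254 -0.01459367]
```

Call:
servo_tool(moves=[{"gripper":1,"translation":[-0.45,0.05,0],"rotation":[0,0,0]},{"gripper":1,"translation":[-0.45,0.05,0],"rotation":[0,0,0]},{"gripper":0.65,"translation":[-0.45,0.05,0],"rotation":[0,0,0]},{"gripper":0.55,"translation":[-0.45,0.05,0],"rotation":[0,0,0]},{"gripper":0.49,"translation":[-0.45,0.05,0],"rotation":[0,0,0]},{"gripper":0.49,"translation":[-0.45,0.05,0],"rotation":[0,0,0]},{"gripper":0.49,"translation":[-0.45,0.05,0.3],"rotation":[0,0,0]},{"gripper":0.49,"translation":[-0.45,0.05,1.5],"rotation":[0,0,0]},{"gripper":0.49,"translation":[-0.45,0.05,3.5],"rotation":[0,0,0]},{"gripper":0.49,"translation":[-0.45,0.05,3.5],"rotation":[0,0,0]}])

```text
t: 19.08
position: [0.4855, -0.0148, 0.0377]
tool_rot: [0.001, -0.673, 0.74, -0.002]
wrist_force: [0.3, 0.9, -1.5]
gripper_width: 0.042
```

```bash
python3 c.py w12 tongs_jaws tongs tongs_grip
```

```text
19.075 [ 0.48547982 -0.01478092  0.03772243] [ 6.92244593e-04 -6.72554491e-01  7.40045244e-01 -1.73598067e-03] [ 0.56936322 -0.02292548  0.18033059]
```

View pics/w12.png

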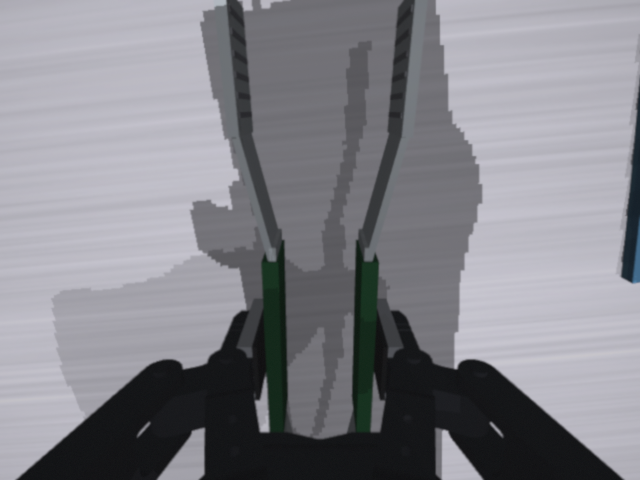

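Call:
servo_tool(moves=[{"gripper":0.49,"translation":[0,0,3],"rotation":[0,0,0]},{"gripper":0.49,"translation":[-0.5,-1,6.5],"rotation":[0,0,0]},{"gripper":0.49,"translation":[-1,-4,9],"rotation":[0,0,0]},{"gripper":0.49,"translation":[-2,-8,9],"rotation":[0,0,0]},{"gripper":0.49,"translation":[-3,-12,9],"rotation":[0,0,0]},{"gripper":0.49,"translation":[-4,-16,9],"rotation":[0,0,0]},{"gripper":0.49,"translation":[-4.2,-19,9],"rotation":[0,0,0]},{"gripper":0.49,"translation":[-4.2,-19.4,9],"rotation":[0,0,0]},{"gripper":0.49,"translation":[-4.2,-19.4,9],"rotation":[0,0,0]}])

```text
t: 20.4
position: [0.4421, -0.2083, 0.1254]
tool_rot: [-0.001, -0.673, 0.74, -0.0]
wrist_force: [-0.6, 1.0, -1.2]
gripper_width: 0.0419
```

```bash
python3 c.py w13 bulb_purple bulb_copper tongs_jaws
```

```text
20.4 [ 0.44205806 -0.20825601  0.1253805 ] [-6.82549450e-04 -6.72598191e-01  7.40007568e-01 -9.03923751e-05] [ 0.52654853 -0.21647481  0.26762795]
bulb_purple 0.58 [ 0.5435 -0.2233  0.006 ]
bulb_copper 0.64 [ 0.5535 -0.2993  0.0033]
```

View pics/w13.png

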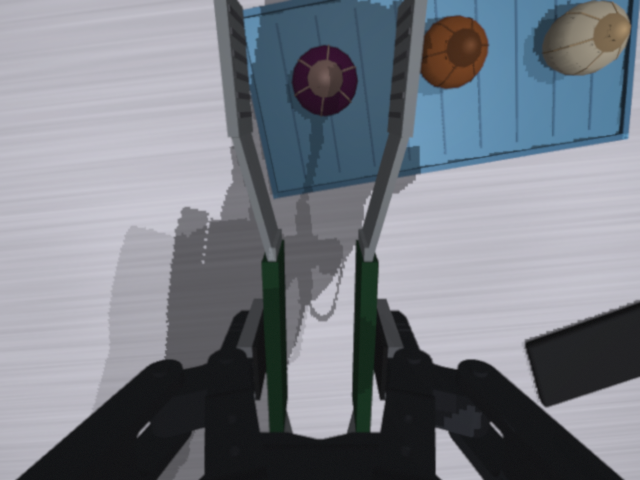

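```bash
python3 - <<'E'
from h import *
import pickle
st,p=pickle.load(open('last.pkl','rb')); tz=st['position'][2]
m=finder.trace('bulb_purple',get_image('wrist'))
for d in m[:1]:
    ys,xs=np.nonzero(d['mask']); print(d['score'],xs.min(),xs.max(),ys.min(),ys.max(),xs.mean(),ys.mean())
print('nose',ray(p,(324,77),.055,st),'sil',ray(p,(325,80),.029,st))
zt=tz-.0013+.026
r=lambda u,v: ray(p,(u,v),zt,st)[:2]
# jaw rear corners (168mm) and sleeve fronts(125mm), outer top edges
a=(r(228,136)+r(412,136))/2; b=(r(263,261)+r(378,261))/2
print('rear jaw mid',a,np.linalg.norm(r(228,136)-r(412,136)),'sleeve front mid',b,np.linalg.norm(r(263,261)-r(378,261)))
d=a-b; print(np.linalg.norm(d),np.degrees(np.arctan2(d[1],d[0])), 'jaw pt', a+.022*d/np.linalg.norm(d), b+.065*d/np.linalg.norm(d))
print(st['position'][:2]+.1015*np.array([np.cos(-.101),np.sin(-.101)]))
im=p['img']; cv2.imwrite('pics/w13z.png',cv2.resize(im[0:280,200:450],None,fx=2.1,fy=2.1,interpolation=cv2.INTER_CUBIC))
E
```

```text
0.78 293 359 47 116 325.77334067749933 81.09556595979069
nose [ 0.54363326 -0.22061374  0.055     ] sil [ 0.54401598 -0.22155937  0.029     ]
rear jaw mid [ 0.51946183 -0.21598345] 0.056643476450957256 sleeve front mid [ 0.47808083 -0.21213731] 0.03956234706628855
0.0415593600519132 -5.310083926119179 jaw pt [ 0.54136742 -0.21801946] [ 0.54280187 -0.21815279]
[ 0.5430408  -0.21849009]
```

View pics/w13z.png

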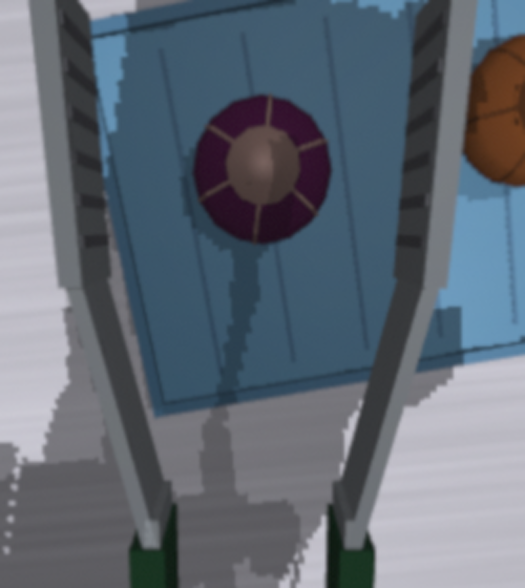

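Call:
servo_tool(moves=[{"gripper":0.49,"translation":[0.15,-0.3,0],"rotation":[0,0,0]},{"gripper":0.49,"translation":[0.15,-0.3,-2],"rotation":[0,0,0]},{"gripper":0.49,"translation":[0.15,-0.3,-4],"rotation":[0,0,0]},{"gripper":0.49,"translation":[0.15,-0.3,-5.5],"rotation":[0,0,0]},{"gripper":0.49,"translation":[0.15,-0.3,-5.5],"rotation":[0,0,0]}])

```text
t: 21.32
position: [0.4435, -0.2107, 0.0701]
tool_rot: [-0.001, -0.673, 0.739, 0.0]
wrist_force: [-0.7, -0.3, 0.1]
gripper_width: 0.0417
```

```bash
python3 c.py w14; python3 - <<'E'
from h import *
import pickle
st,p=pickle.load(open('last.pkl','rb'));im=p['img']; cv2.imwrite('pics/w14z.png',cv2.resize(im[0:280,200:450],None,fx=2.1,fy=2.1,interpolation=cv2.INTER_CUBIC))
E
```

```text
21.325 [ 0.44349832 -0.21067248  0.07010304] [-9.76458188e-04 -6.73256006e-01  7.39408752e-01  3.08114918e-04] [ 0.52814125 -0.21876939  0.2122671 ]
```

View pics/w14z.png

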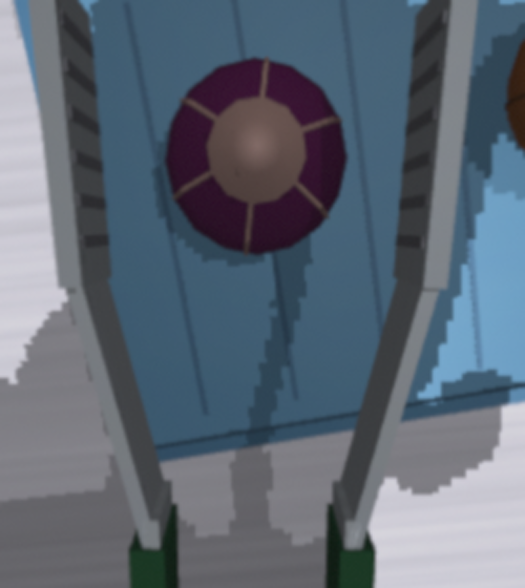

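Call:
servo_tool(moves=[{"gripper":0.49,"translation":[0,0,-1.5],"rotation":[0,0,0]},{"gripper":0.49,"translation":[0,0,-3],"rotation":[0,0,0]},{"gripper":0.49,"translation":[0,0,-4.5],"rotation":[0,0,0]},{"gripper":0.49,"translation":[0,0,-5.3],"rotation":[0,0,0]},{"gripper":0.49,"translation":[0,0,-5.3],"rotation":[0,0,0]}])

```text
t: 22.0
position: [0.4436, -0.2107, 0.0172]
tool_rot: [-0.001, -0.673, 0.739, 0.0]
wrist_force: [0.1, 0.4, -0.7]
gripper_width: 0.0417
```

```bash
python3 c.py w15
```

```text
22.0 [ 0.44358111 -0.21071173  0.01716385] [-9.99116982e-04 -6.73256166e-01  7.39408576e-01  3.06332773e-04] [ 0.52822856 -0.2188039   0.15932553]
```

View pics/w15.png

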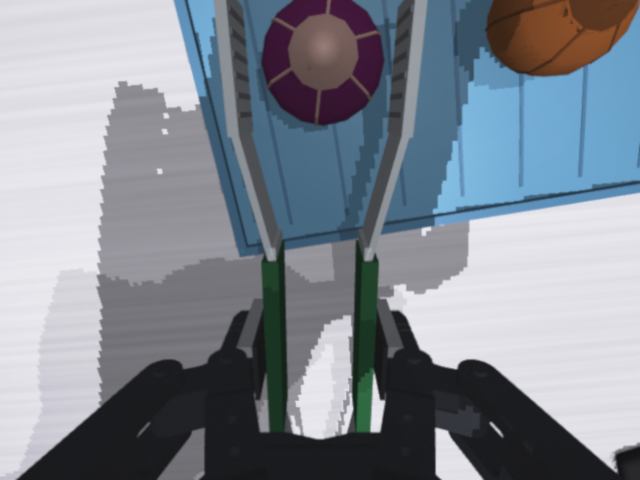

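Call:
servo_tool(moves=[{"gripper":0.47,"translation":[0,0,0],"rotation":[0,0,0]},{"gripper":0.45,"translation":[0,0,0],"rotation":[0,0,0]},{"gripper":0.44,"translation":[0,0,0],"rotation":[0,0,0]},{"gripper":0.43,"translation":[0,0,0],"rotation":[0,0,0]},{"gripper":0.42,"translation":[0,0,0],"rotation":[0,0,0]},{"gripper":0.42,"translation":[0,0,0],"rotation":[0,0,0]}])

```text
t: 22.8
position: [0.4439, -0.2109, 0.0177]
tool_rot: [-0.001, -0.673, 0.739, -0.0]
wrist_force: [0.3, -1.2, -0.2]
gripper_width: 0.0363
```

```bash
python3 c.py w16
```

```text
22.8 [ 0.44387064 -0.21093148  0.01765297] [-8.30416109e-04 -6.73185328e-01  7.39473335e-01 -1.02397061e-04] [ 0.52840263 -0.21898597  0.15988494]
```

View pics/w16.png

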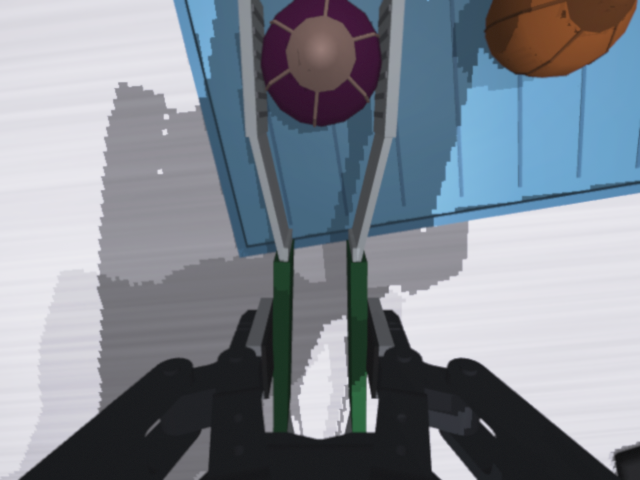

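Nearly on the bulb; I'll squeeze a little more.

Call:
servo_tool(moves=[{"gripper":0.4,"translation":[0,0,0],"rotation":[0,0,0]},{"gripper":0.38,"translation":[0,0,0],"rotation":[0,0,0]},{"gripper":0.38,"translation":[0,0,0],"rotation":[0,0,0]}])

```text
t: 23.22
position: [0.4439, -0.211, 0.0177]
tool_rot: [-0.001, -0.673, 0.739, -0.0]
wrist_force: [-0.8, -0.8, 0.4]
gripper_width: 0.0339
```

Call:
servo_tool(moves=[{"gripper":0.36,"translation":[0,0,0],"rotation":[0,0,0]},{"gripper":0.35,"translation":[0,0,0],"rotation":[0,0,0]},{"gripper":0.35,"translation":[0,0,0],"rotation":[0,0,0]}])

```text
t: 23.6
position: [0.4439, -0.211, 0.0177]
tool_rot: [-0.001, -0.673, 0.74, -0.0]
wrist_force: [-0.1, -0.4, 0.6]
gripper_width: 0.0341
```

```bash
python3 c.py w17
```

```text
23.6 [ 0.44393409 -0.21099094  0.01768645] [-7.95698434e-04 -6.73145677e-01  7.39509453e-01 -1.80488753e-04] [ 0.52844294 -0.21904465  0.15993215]
```

View pics/w17.png

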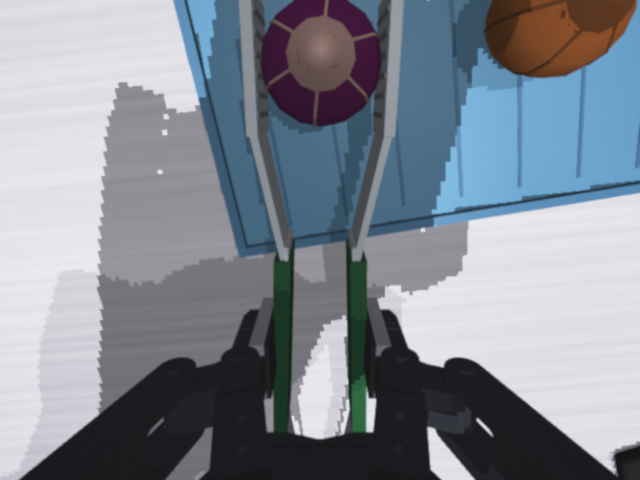

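Call:
servo_tool(moves=[{"gripper":0.35,"translation":[0,0,0.5],"rotation":[0,0,0]},{"gripper":0.35,"translation":[0,0,1.5],"rotation":[0,0,0]},{"gripper":0.35,"translation":[0,0,3],"rotation":[0,0,0]},{"gripper":0.35,"translation":[0,0,5],"rotation":[0,0,0]},{"gripper":0.35,"translation":[0,0,5],"rotation":[0,0,0]}])

```text
t: 24.28
position: [0.4447, -0.2113, 0.0692]
tool_rot: [-0.0, -0.673, 0.739, -0.001]
wrist_force: [0.3, -0.4, -1.1]
gripper_width: 0.0344
```

```bash
python3 c.py w18 bulb_purple; python3 -c "
from h import *
p=get_image('scene'); im=p['img']; cv2.imwrite('pics/s18.png',cv2.resize(im[140:300,190:390],(750,600),interpolation=cv2.INTER_CUBIC))"
```

```text
24.275 [ 0.44472404 -0.21126304  0.06918105] [-1.52471081e-04 -6.73160012e-01  7.39495442e-01 -1.43722737e-03] [ 0.52885611 -0.21917155  0.21165627]
bulb_purple 0.9 [ 0.5426 -0.2249  0.0576]
bulb_purple 0.47 [ 0.5529 -0.298   0.0028]
```

View pics/w18.png

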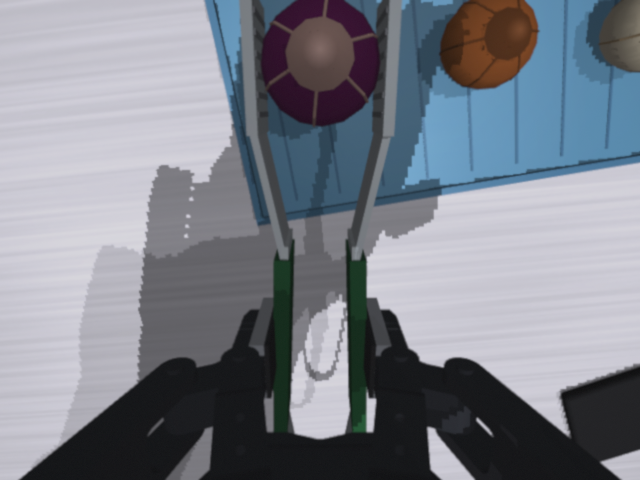

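View pics/s18.png

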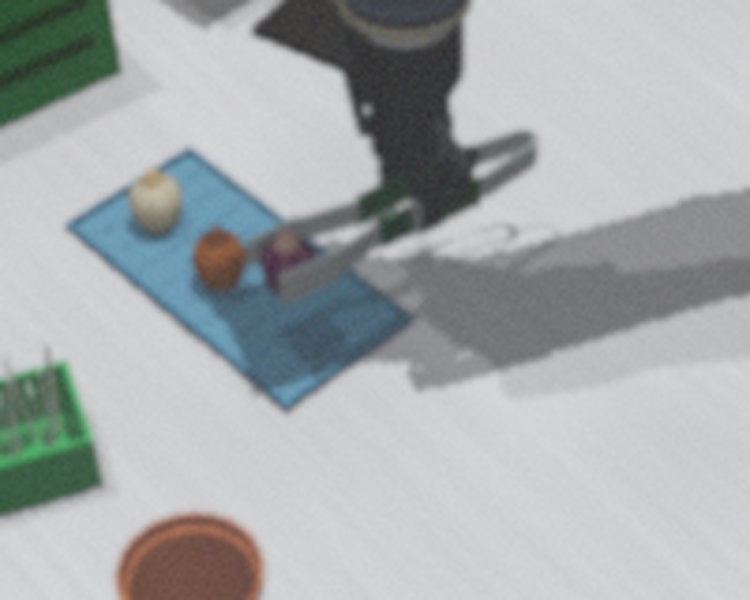

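Call:
servo_tool(moves=[{"gripper":0.35,"translation":[0,0,3],"rotation":[0,0,0]},{"gripper":0.35,"translation":[0,2,5.5],"rotation":[0,0,0]},{"gripper":0.35,"translation":[0.5,5,6],"rotation":[0,0,0.05]},{"gripper":0.35,"translation":[1,9,6],"rotation":[0,0,0.1]},{"gripper":0.35,"translation":[1.5,13,6],"rotation":[0,0,0.2]},{"gripper":0.35,"translation":[2,17,6],"rotation":[0,0,0.3]},{"gripper":0.35,"translation":[2.5,21,6],"rotation":[0,0,0.4]},{"gripper":0.35,"translation":[3,25,6],"rotation":[0,0,0.5]},{"gripper":0.35,"translation":[3.5,28,6],"rotation":[0,0,0.55]},{"gripper":0.35,"translation":[3.5,28,6],"rotation":[0,0,0.55]}])

```text
t: 25.68
position: [0.4785, 0.0719, 0.1266]
tool_rot: [0.001, 0.85, -0.527, -0.0]
wrist_force: [0.2, -0.4, -2.1]
gripper_width: 0.0344
```

Call:
servo_tool(moves=[{"gripper":0.35,"translation":[0.5,3,0],"rotation":[0,0,0.05]},{"gripper":0.35,"translation":[1,6.5,0],"rotation":[0,0,0.1]},{"gripper":0.35,"translation":[2,10,0],"rotation":[0,0,0.18]},{"gripper":0.35,"translation":[2.7,13.5,0],"rotation":[0,0,0.25]},{"gripper":0.35,"translation":[3.2,15.5,0],"rotation":[0,0,0.25]},{"gripper":0.35,"translation":[3.2,16,0],"rotation":[0,0,0.25]},{"gripper":0.35,"translation":[3.2,16,0],"rotation":[0,0,0.25]}])

```text
t: 26.55
position: [0.5102, 0.2305, 0.1263]
tool_rot: [0.001, 0.909, -0.418, -0.001]
wrist_force: [-0.1, -0.6, -2.6]
gripper_width: 0.0344
```

```bash
python3 c.py w19 bulb_purple cup; python3 -c "
from h import *
for c in ['scene','top']:
    p=get_image(c); im=p['img']
    for d in finder.pinpoint('bulb_purple',p)[:3]: print(c,d['score'],c2w(p,d['point']))
    cr=im[260:420,320:520] if c=='scene' else im[170:330,100:300]
    cv2.imwrite(f'pics/{c}19.png',cv2.resize(cr,(750,600),interpolation=cv2.INTER_CUBIC))"
```

```text
26.55 [0.5102456  0.23048933 0.12628177] [ 1.39327520e-03  9.08619865e-01 -4.17621534e-01 -5.04060350e-04] [0.57494659 0.28540406 0.26834571]
bulb_purple 0.65 [0.5878 0.2912 0.1127]
scene 0.76 [0.58829641 0.29168203 0.1073217 ]
```

View pics/w19.png

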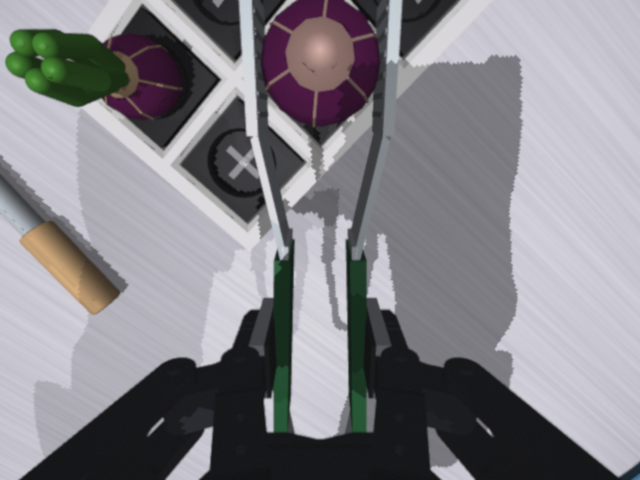

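View pics/scene19.png

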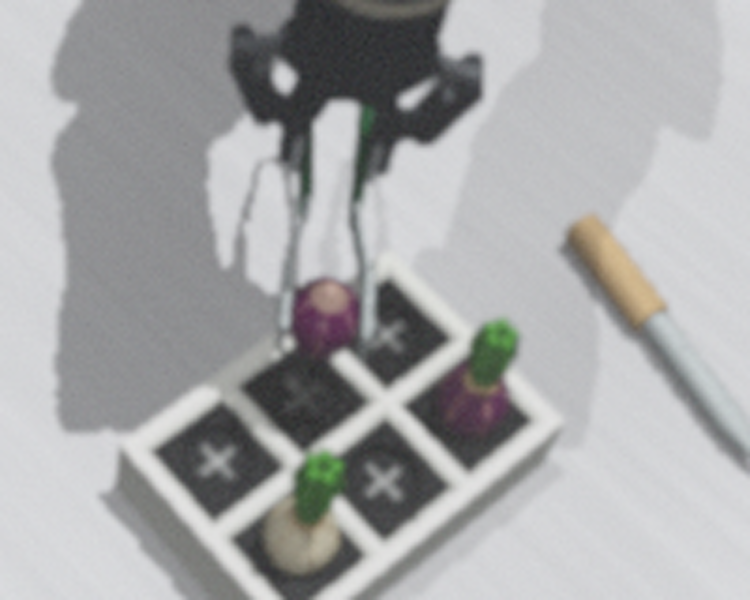

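View pics/top19.png

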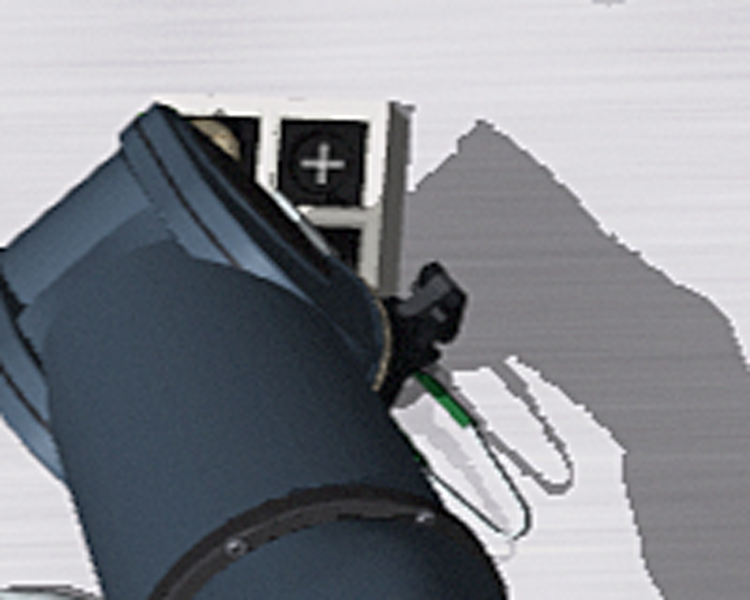

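```bash
python3 - <<'E'
from h import *
import pickle
st,p=pickle.load(open('last.pkl','rb'))
b=.1263-.0137
print('nose',ray(p,(321,50),b+.051,st),'sil',ray(p,(321,60),b+.025,st))
q=st['tool_rot']; x=R.from_quat([q[1],q[2],q[3],q[0]]).as_matrix(); print('jaw',np.degrees(np.arctan2(x[1,0],x[0,0])),x[:,2])
print(st['position'][:2]+R.from_rotvec([0,0,0.8]).as_matrix()[:2,:2]@[.1001,-.0103])
E
```

```text
nose [0.58642533 0.29469849 0.1636    ] sil [0.5870583  0.29510612 0.1376    ]
jaw -49.36906841959501 [-0.00207972 -0.0021109  -0.99999561]
[0.58737471 0.2951206 ]
```

Call:
servo_tool(moves=[{"gripper":0.35,"translation":[0.05,0.1,-0.6],"rotation":[0,0,0]},{"gripper":0.35,"translation":[0.1,0.2,-1.4],"rotation":[0,0,0]},{"gripper":0.35,"translation":[0.1,0.2,-2.2],"rotation":[0,0,0]},{"gripper":0.35,"translation":[0.1,0.2,-2.3],"rotation":[0,0,0]},{"gripper":0.35,"translation":[0.1,0.2,-2.3],"rotation":[0,0,0]},{"gripper":0.35,"translation":[0.1,0.2,-2.3],"rotation":[0,0,0]},{"gripper":0.35,"translation":[0.1,0.2,-2.3],"rotation":[0,0,0]}])

```text
t: 27.78
position: [0.5117, 0.2333, 0.104]
tool_rot: [0.001, 0.909, -0.417, -0.0]
wrist_force: [-0.1, 0.3, -2.2]
gripper_width: 0.0339
```

```bash
python3 c.py w20 bulb_purple; python3 -c "
from h import *
p=get_image('scene'); im=p['img']
for n in ['bulb_purple','bulb_copper','bulb_cream','dibber','nursery_pot','tongs']:
  for d in finder.pinpoint(n,p)[:2]: print(n,round(d['score'],2),c2w(p,d['point']).round(4))
cr=im[260:420,320:520]
cv2.imwrite('pics/s20.png',cv2.resize(cr,(750,600),interpolation=cv2.INTER_CUBIC)); cv2.imwrite('pics/s20f.png',im)
print(robot.state()['qvel'].round(4),robot.state()['t'])"
```

```text
27.775 [0.51170616 0.23330926 0.10397448] [ 5.42471610e-04  9.08789880e-01 -4.17253668e-01 -1.88543081e-04] [0.57617966 0.28809324 0.24619163]
bulb_purple 0.7 [0.5852 0.2961 0.091 ]
bulb_purple 0.67 [0.5901 0.2959 0.0882]
bulb_copper 0.64 [0.5931 0.2982 0.0568]
bulb_copper 0.54 [ 0.5528 -0.2998  0.004 ]
bulb_cream 0.51 [ 0.5546 -0.3796  0.0028]
dibber 0.65 [3.782e-01 3.885e-01 2.000e-04]
[ 0.0009 -0.0006  0.0001  0.0002 -0.0014  0.001   0.0013] 28.225
```

View pics/w20.png

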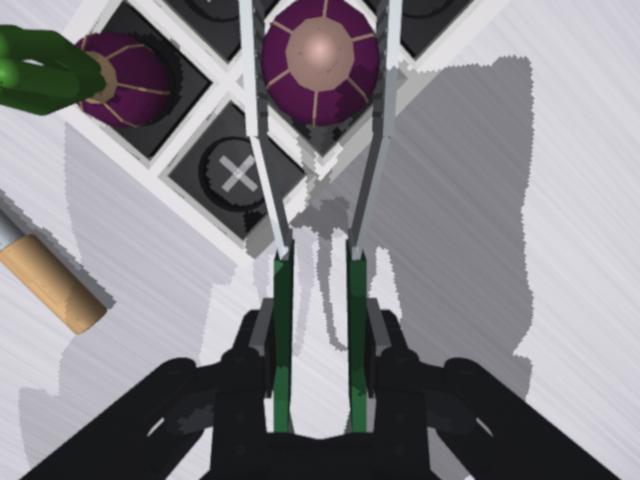

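View pics/s20.png

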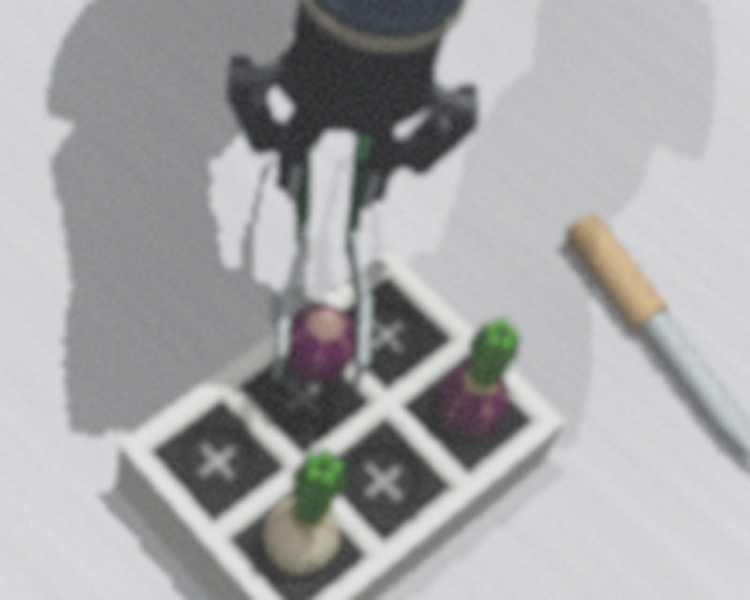

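View pics/s20f.png

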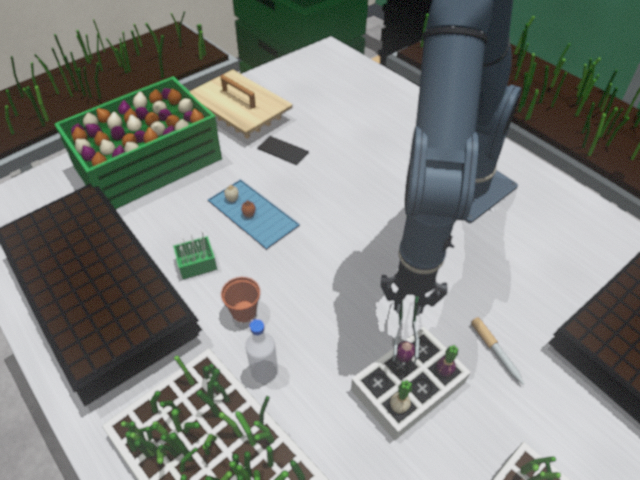

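The bulb is held nose up at about (0.588, 0.296), base z ≈ 0.090, which is about 36 mm above the seated cup. Everything else looks untouched, so I'm handing in.

```bash
python3 -c "
from h import *
print(workorder.job_done())"
```

```text
the job is handed in; nothing more can be done
None
```

The cup is seated flush in the empty recess, and the purple bulb is held nose up in the tongs about 36 mm above it. I handed the job in at about 28 s of the 64 s allowed.

- **Cup:** I lowered it into the recess and pushed it home with shut fingers. They stopped at z = 0.0471 under 21 N, against 0.047 expected for the dish floor. In the pictures afterwards it was flush with its neighbours.
- **Tongs:** On the first grip they tilted, jaws up, when lifted. I set them down, gripped 5 mm further back with a tighter squeeze, and they stayed level after that.
- **Bulb:** The jaws closed on it with the sleeves at 34 mm, where the sheet says 38 mm at my grip point. The jaws stopped moving there, and only the tongs touched the bulb.
- **Last check:** The finder put the bulb's base at about (0.585–0.590, 0.296, 0.088–0.091). The recess is at (0.588, 0.297) with its top at 0.054.
- **Everything else:** The other bulbs, the dibber, the pot, the bottle and the phone look where they started.
- **False finder report:** In the last picture it also reported a second copper bulb at the cup. The picture shows none there, so I took it as false.

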